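# Release the ratchet shelf stop and push it back

### The arm

A 6-joint arm with a two-finger parallel gripper is mounted at the origin on the work surface. World frame = base frame: x ahead of the robot, y to its left, z up, the work surface at z = 0. Lengths are in mm, angles in rad, forces in N, time in s.
With the tool pointing down it reaches from about 325 to 900 mm from the base axis. Payload 6.1 kg.
Tool frame: the origin (TCP) lies at the very end of the fingers, on their centre line; the grasp point (between the pads) lies r.grasp_offset behind it (r.grasp_offset is the distance from the TCP to the grasp point, in mm); z points along the fingers, y is the line along which they close (so a half turn about z gives the same grasp; the last joint's range is limited). The gripper opens to 87 mm and grips with 3 to 60 N. Pads are 19 mm wide; open, the fingers measure 117 mm over their backs; the gripper's body (75 mm by 190 mm) begins 51 mm behind the grasp point.
Start: joints at [1.159, 0.22, 1.526, -0, 1.395, -0.126], TCP at [176.202, 599.64, 222.538] pointing down, gripper open.
Joint ranges: [-2.98, 2.98], [-0.91, 2.08], [0.09, 2.57], [-1.24, 4.39], [0.2, 2.65], [-2.68, 2.68]. Speed limits (rad/s): [2.57, 2.57, 3.01, 3.14, 3.14, 3.14].

### API

Orientations are given as a unit quaternion [w, x, y, z].
In Python, from bench import readout, camera, get_calibration, r gives the robot as it stands. The module is installed in compiled form; this text tells all that it offers.
- The arm moves only by the tool jog_arm, never from a script. Its argument "deltas" is a list that holds one entry, the list of rows, each a list of 5 numbers: the closure, from -1 (fully open) to 1 (shut), then the shift along the tool's x, y, z in cm, then the turn about the tool's z in degrees. A call has 1 to 12 rows; each row shifts and turns the commanded pose from where the row before left it, along the tool's axes as they then stand; what a row does not reach is not made up. A row lasts 1/12 s, in which the tool goes at most 41.7 mm and 7.16 degrees, less where a joint would pass 70% of its speed; a pose out of reach is approached as far as the arm can. A call with a gripper value outside its range is refused whole. The fingers move at their own pace and stop on an object; "squeeze" is the grip in N (left out, the last holds). Time passes only in rows, so rows that do not move let the fingers close. It gives the time, the measured TCP pose, the force, the opening and the grip force at its end, in the units of the state.
- readout.get_obs(): the state, without advancing time (a new reading comes with each control period).
- camera(name): name is "scene" or "top" or "wrist"; returns the picture (400x640x3 uint8, red, green, blue); there is no depth.
- get_calibration(name): a dict with "camera_matrix" (3x3 intrinsics, pixels), "R" (3x3) and "t" (3): a world point X has camera coordinates R X + t. Camera axes: x right, y down, z forward; pixel columns grow to the right and rows downward; lengths in mm; the calibration is good to about 2 mm. A picture is of the moment at which its call begins: read the wrist's pose just before it. get_calibration takes no time and is no camera call; for the wrist camera it gives the pose at the moment of the call.
- r.finish_job(): hands the job in; it is judged then, once.
The state is a dict: "time": time; "q": joint angles; "joint_velocities": joint speeds; "joint_torque": joint torques, N m; "eef_pos": TCP position; "orientation": TCP orientation; "ft_force": force on the tool from outside, world axes, zero at the start; "torque": the same for the moment, N m; "grip_width": opening from 0.0 (shut) to 1.0 (fully open); "grasp_force": force on a finger pad.
Only numpy, scipy, OpenCV 4.12 (cv2) and the standard library are available. Lean on these libraries where they do the work, as an engineer would, in place of code of your own. Each camera call takes 0.05 s, during which the arm holds its last target. There are 200 camera calls.

### The job

Make room on the bath shelf: with your fingertips press down the release paddle of the sliding stop and, keeping it pressed, push the stop to the right along its toothed bar, away from the lota and the bottle, until it is fully home against the bracket at the bar's right-hand end. Then take the fingers away so that the paddle springs up and the ratchet locks the stop there. Do not pinch or grip the stop, and leave the things standing on the shelf as they are.

Things in the scene. Friction and masses are not known exactly. Their poses are not given: they have to be found in the camera images.
- shelf: Low steel-framed shelf, fixed: stone slab 250 x 650 mm on angle-steel legs, slab top 120 mm above the work surface. Origin on the work surface under the shelf; its x points away from the robot across the shelf, y to the robot's left along the shelf and along the toothed bar, z up. It may stand turned by up to 0.25 rad.
- home_bracket (a point): Top middle of the bracket at the right-hand (home) end of the toothed bar, 162 mm above the work surface; bracket 30 x 16 mm. The bar, 12 mm wide and 20 mm high, runs from here 453 mm along shelf +y in front of the slab, to a like bracket. Its top has saw teeth 4.5 mm high every 10 mm, roots 150 mm above the work surface.
- stop (a joint): Position of the sliding stop along the bar in m: 0 = farthest left; grows as the stop goes right (shelf -y); 0.20 = fully home, hard against the right-hand bracket. Starts between 0.015 and 0.085. Friction about 1 N. The ratchet blocks it to the right unless the release is pressed; to the left it clicks over the teeth.
- release (a joint): Angle of the spring-loaded release rocker in rad: 0 = paddle up, pawl in the teeth (locked); 0.32 = fully down; the pawl is clear of the teeth above about 0.24. Fully down takes about 5 N at the paddle's middle, more near the heel. The pivot lies 30 mm right of and 13 mm below the paddle's middle, which so sinks about 9 mm and shifts 5 mm left.
- paddle_top (a point): Middle of the upper face of the release paddle, a ribbed steel plate 40 x 40 mm over the bar at the left (shelf +y) end of the stop's carriage, 172 mm above the work surface when up. It is pressed down from above. The jaw's tall plate begins 45 mm from it towards shelf +x; nothing stands in front of it, and lota and bottle stand at least 95 mm from it.
- heel_face (a point): Middle of the left-looking (shelf +y) face of the heel: a black upright thumb plate 44 mm wide, 9 mm thick, fixed on the carriage at the right-hand end of the paddle, face 24 mm right of the paddle's middle, rising from 164 to 202 mm above the work surface. A finger that presses the paddle pushes against it to drive the stop right.
- jaw_face (a point): Middle of the rubber-faced left side of the stop's jaw, an upright plate 172 mm long (shelf x) and 70 mm high standing across the slab, moving with the stop; its top is 195 mm above the work surface.
- lota: Stainless steel lota (round water pot), widest diameter 110 mm, 106 mm high, standing loose at the left end of the shelf. Origin at the middle of its underside. To be left alone.
- bottle: Glass bottle with a black twist cap, diameter 62 mm, 165 mm high, standing loose at the left end of the shelf. Origin at the middle of its underside. To be left alone.
- soap_tray: Red ceramic soap tray with a soap bar, 85 x 125 x 24 mm, 28 mm high with the soap, loose at the right end of the shelf. Origin at the middle of its underside. To be left alone.
- comb: Black plastic comb 34 x 150 x 5 mm lying loose at the right end of the shelf. Origin at the middle of its underside. To be left alone.

How it is judged:
By the outcome, as a careful person would: the job done as asked, in the order asked, and still so for the second after the job is handed in, with the robot touching nothing.
It also fails if it takes over 40 s, if anything falls off the work surface, if the arm or the gripper's body presses on something with over 40 N, if the wrist force passes 120 N, or if a joint passes its speed limit or range.

## Working session

There is one attempt and no reset: what is moved stays moved. The work goes in short steps, Python scripts to look and compute and a tool call to move; the robot and the scene stay as the last step left them, time stands still between calls to the robot, and variables do not carry over. Pictures are saved under pics/ and viewed, at most 10 in all, crops included, and the job is handed in when it is done.

Besides the shell and the picture viewer there is one more tool, called as name([rows], argument=value, ...), one row to a line, values as JSON. jog_arm: Moves the arm, as the interface text tells. Its arguments: {"type":"object","properties":{"deltas":{"type":"array"},"squeeze":{"type":"number"}},"required":["deltas"]}

```bash
mkdir -p pics
python3 - <<'E'
from bench import readout,camera,get_calibration,r
import cv2,numpy as np
o=readout.get_obs();print(o['time'],o['eef_pos'],o['orientation'],o['ft_force'],r.grasp_offset)
for n in("scene","top"):
    im=camera(n);cv2.imwrite(f"pics/{n}0.png",im[:,:,::-1]);c=get_calibration(n)
    print(n,np.round(c['camera_matrix'],1).tolist(),np.round(c['R'],3).tolist(),np.round(c['t'],1))
E
```

```text
0.0 [175.96649332 599.05265248 221.42814689] [-2.58392455e-04  1.42415615e-01  9.89806446e-01 -9.61859393e-04] [-0.05533231 -0.78589493  0.22509849] 18.700000000000003
scene [[451.1, 0.0, 321.9], [0.0, 451.1, 203.9], [0.0, 0.0, 1.0]] [[0.459, 0.888, 0.015], [0.684, -0.343, -0.643], [-0.566, 0.306, -0.765]] [-323.8 -296.3 1257.9]
top [[368.5, 0.0, 320.3], [0.0, 368.5, 199.7], [0.0, 0.0, 1.0]] [[-0.008, -1.0, 0.021], [-0.994, 0.006, -0.109], [0.109, -0.022, -0.994]] [ 45.4 614.5 776.3]
```

View pics/scene0.png

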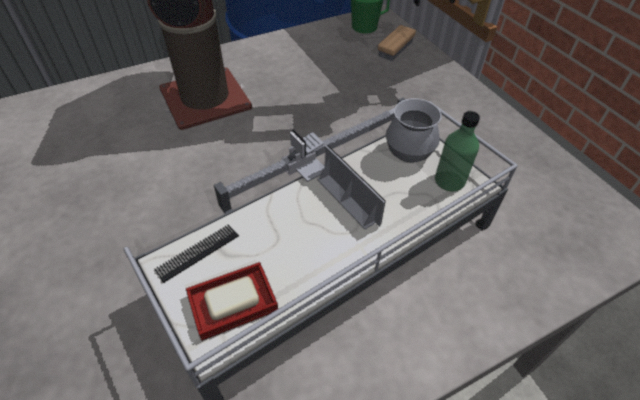

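View pics/top0.png

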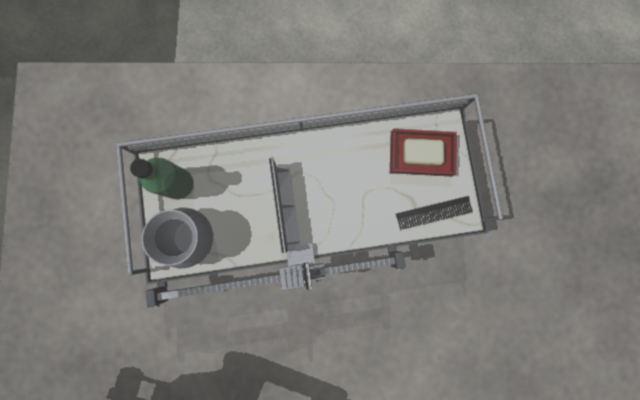

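The top view shows the bar running from the left bracket at about (156,296) to the right bracket at about (398,258). The paddle is near (291,276) and the heel near (309,274). I'll zoom in for exact pixels.

Run:
```python
import cv2
im=cv2.imread("pics/top0.png")[235:310,260:420];a=cv2.resize(im,None,fx=5,fy=5,interpolation=cv2.INTER_CUBIC)
cv2.imwrite("pics/top0c.png",a)
im=cv2.imread("pics/scene0.png")[120:215,210:350];a=cv2.resize(im,None,fx=5,fy=5,interpolation=cv2.INTER_CUBIC)
cv2.imwrite("pics/scene0c.png",a)
```

```text
(no output)
```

View pics/top0c.png

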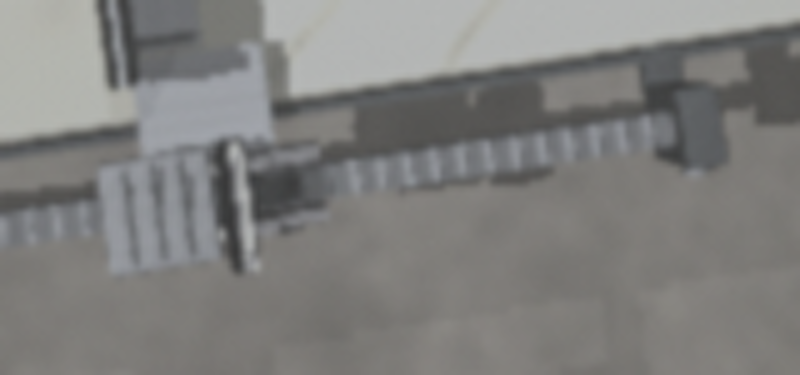

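View pics/scene0c.png

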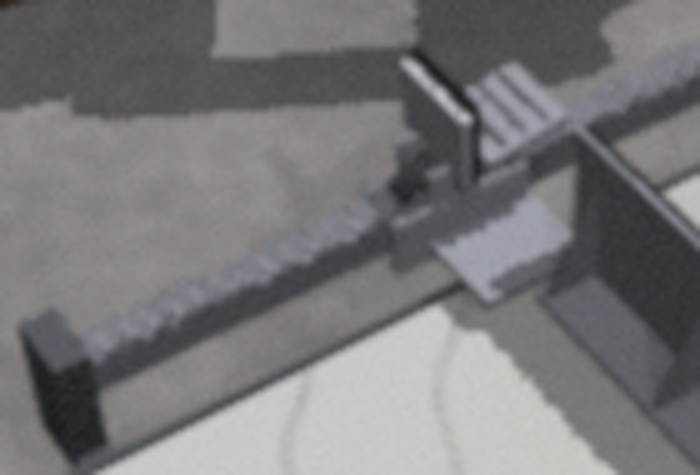

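The paddle's left edge is mid (105,220) in the top crop, 112 px long, so its centre is about (161,212), which is full-image (292,277). The centre of the home bracket's top is at crop (703,126), full (400.4,260). I'll cross-check both in the scene view, where the bracket top is at crop (57,338) and the paddle's visible far edge runs (515,62)-(568,110).

```bash
cat > h.py <<'E'
import numpy as np
from bench import get_calibration
def ray(n,p,z):
    c=get_calibration(n);R=np.array(c['R']);t=np.array(c['t']);K=np.array(c['camera_matrix'])
    d=R.T@np.linalg.inv(K)@[p[0],p[1],1];o=-R.T@t
    return o+d*(z-o[2])/d[2]
def proj(n,X):
    c=get_calibration(n);u=np.array(c['camera_matrix'])@(np.array(c['R'])@X+np.array(c['t']));return u[:2]/u[2]
E
python3 - <<'E'
from h import *
from bench import readout
f=lambda n,x,y,z:ray(n,((x-2)/5+(260 if n=='top' else 210),(y-2)/5+(235 if n=='top' else 120)),z)
B=f('top',703,126,162);L=f('top',105,220,172);L1=f('top',98,168,172);L2=f('top',112,272,172)
LB=ray('top',(152,297),162)
print('B',B,'L',L,L1,L2,np.linalg.norm(L1-L2),'LB',LB,np.linalg.norm(LB-B))
print('scene B',f('scene',57,338,162),'L',f('scene',541,86,172),f('scene',515,62,172),f('scene',568,110,172))
u=(L-B)[:2];print('yaw bar',np.arctan2(-u[0],u[1]), 'slab edge?', )
u=(LB-B)[:2];print(np.arctan2(-u[0],u[1]))
u=(L1-L2)[:2];print(np.arctan2(u[1],u[0]))
o=readout.get_obs()
from scipy.spatial.transform import Rotation as Ro
q=o['orientation'];print(Ro.from_quat([q[1],q[2],q[3],q[0]]).as_matrix().round(3))
E
```

```text
B [ 489.78112797 -100.60300414  162.        ] L [459.40317497 115.7017686  172.        ] [477.59275706 118.24833409 172.        ] [441.32001893 113.17010291 172.        ] 36.626492642397324 LB [428.63648136 344.30241872 162.        ] 449.0874114174935
scene B [490.55269525 -99.6963407  162.        ] L [456.56086605 116.3906044  172.        ] [438.97682277 113.54786784 172.        ] [473.97434474 119.53263352 172.        ]
yaw bar 0.13952795912702942 slab edge?
0.13657731604369514
0.13909723497196136
[[-0.959  0.282 -0.001]
 [ 0.282  0.959 -0.002]
 [ 0.    -0.002 -1.   ]]
```

Both views agree:
- **Shelf yaw:** about 0.138 rad.
- **Paddle middle:** about (461, 96), height 172.
- **Heel face:** about (464, 72).
- **Home bracket:** (490, -100).

Next I'll lift, shut the fingers and turn the tool so its x lies along the bar.

jog_arm([
  [[1,0,0,-3,6.57],[1,0,0,-3,6.57],[1,0,0,-2,6.57],[1,0,0,0,6.57],[1,0,0,0,6.57],[1,0,0,0,6.57],[1,0,0,0,6.57],[1,0,0,0,6.57],[1,0,0,0,6.57],[1,0,0,0,6.57],[1,0,0,0,0],[1,0,0,0,0]],
], squeeze=5)

```text
time: 1.1
eef_pos: [176.1, 599.4, 302.0]
orientation: [0.0, 0.655, 0.755, -0.0]
ft_force: [0.2, -0.6, 0.1]
grip_width: 0.171
grasp_force: 0.0
```

```bash
cat > go.py <<'E'
import sys,numpy as np
from bench import readout
from scipy.spatial.transform import Rotation as Ro
def st():
    o=readout.get_obs();q=o['orientation'];return o,Ro.from_quat([q[1],q[2],q[3],q[0]]).as_matrix()
o,R=st();T=np.array(sys.argv[1:4],float)
print('t',o['time'],'pos',o['eef_pos'].round(1) if hasattr(o['eef_pos'],'round') else o['eef_pos'],'F',np.round(o['ft_force'],1),'gw',o['grip_width'],'q',np.round(o['q'],2))
print('yaw x',np.degrees(np.arctan2(R[1,0],R[0,0])),'delta cm',np.round(R.T@(T-np.array(o['eef_pos']))/10,2))
E
python3 go.py 459 106 230
```

```text
t 1.1 pos [176.1 599.4 302. ] F [ 0.2 -0.6  0.1] gw 0.17082893657218015 q [ 1.16  0.18  1.42 -0.    1.54  1.02]
yaw x 98.12347972787275 delta cm [-52.84  21.04   7.23]
```

jog_arm([
  [[1,-3.3,1.3,0,0],[1,-3.3,1.3,0,0],[1,-3.3,1.3,0,0],[1,-3.3,1.3,0,0],[1,-3.3,1.3,0,0],[1,-3.3,1.3,0,0],[1,-3.3,1.3,0,0],[1,-3.3,1.3,0,0],[1,-3.3,1.3,0,0],[1,-3.3,1.3,0,0],[1,-3.3,1.3,0,0],[1,-3.3,1.3,0,0]],
])

```text
time: 2.1
eef_pos: [385.7, 227.4, 302.7]
orientation: [0.0, 0.655, 0.756, 0.0]
ft_force: [1.1, 0.2, 0.4]
grip_width: 0.003
grasp_force: 0.0
```

jog_arm([
  [[1,-3.3,1.3,0,0],[1,-3.3,1.3,0,0],[1,-3.3,1.4,0,0],[1,-3.3,1.4,0,0],[1,0,0,3,0],[1,0,0,3,0],[1,0,0,1,0],[1,0,0,0,0],[1,0,0,0,0]],
])

```text
time: 2.85
eef_pos: [456.8, 105.9, 232.9]
orientation: [-0.0, 0.656, 0.755, -0.0]
ft_force: [-0.4, -0.5, 0.5]
grip_width: 0.011
grasp_force: 0.0
```

```bash
python3 go.py 462 86 200
python3 - <<'E'
from bench import camera
from h import *
import cv2
a=cv2.resize(camera("top")[200:320,220:420,::-1],None,fx=4,fy=4,interpolation=cv2.INTER_CUBIC)
b=cv2.resize(camera("wrist")[:,:,::-1],(800,500))
cv2.imwrite("pics/t1.png",a);cv2.imwrite("pics/w1.png",b)
for X in ([460.8,96.1,172],[464.1,72.3,183],[464.1,72.3,202]): print(proj("wrist",X)*1.25)
E
```

```text
t 2.85 pos [456.8 105.9 232.9] F [-0.4 -0.5  0.5] gw 0.010673592265615994 q [ 0.06 -0.17  1.9   0.    1.41 -0.08]
yaw x 98.04056054986634 delta cm [-2.05  0.24  3.29]
[404.29927125 278.06220041]
[404.35129014 326.50682243]
[404.72450597 343.8830688 ]
```

View pics/w1.png

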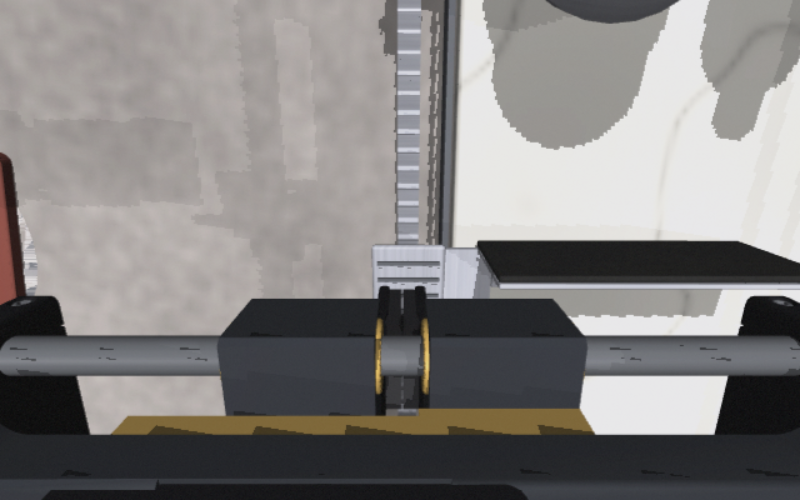

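The wrist view shows the paddle at x 373–443 and its left edge at row 245. That matches the prediction within 2 mm, with the fingers centred on it. I'll go down to just above the paddle, 8 mm right of its middle.

jog_arm([
  [[1,-0.9,0.15,0,0],[1,-0.9,0.15,0,0],[1,0,0,2,0],[1,0,0,2,0],[1,0,0,1.6,0],[1,0,0,0,0],[1,0,0,0,0]],
])

```text
time: 3.53
eef_pos: [462.4, 87.7, 176.6]
orientation: [-0.0, 0.657, 0.754, -0.0]
ft_force: [0.7, 0.2, 0.8]
grip_width: 0.006
grasp_force: 0.0
```

```bash
python3 go.py 462.6 88.2 171
python3 - <<'E'
from bench import camera
import cv2
a=cv2.resize(camera("scene")[100:200,230:360,::-1],None,fx=6,fy=6,interpolation=cv2.INTER_CUBIC)
cv2.imwrite("pics/s2.png",a)
E
```

```text
t 3.5333 pos [462.4  87.7 176.6] F [0.7 0.2 0.8] gw 0.006333016745153633 q [ 0.02 -0.12  1.97 -0.    1.29 -0.12]
yaw x 97.91653624689484 delta cm [0.05 0.03 0.56]
```

View pics/s2.png

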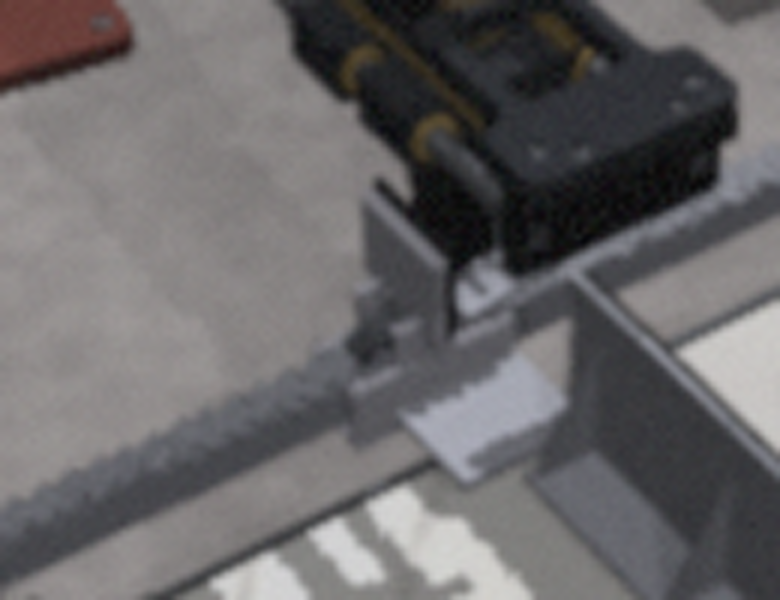

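The fingers sit just left of the heel (heel top edge at about (410,230)) and over the paddle. Now I'll press in small steps and watch the force.

jog_arm([
  [[1,0,0,0.2,0],[1,0,0,0.2,0],[1,0,0,0.1,0],[1,0,0,0,0],[1,0,0,0,0]],
])

```text
time: 4.0
eef_pos: [463.1, 88.2, 172.3]
orientation: [0.001, 0.656, 0.754, 0.0]
ft_force: [0.9, -0.5, 2.1]
grip_width: 0.008
grasp_force: 1.1
```

jog_arm([
  [[1,0,0,0.1,0],[1,0,0,0.1,0],[1,0,0,0,0],[1,0,0,0,0]],
])

```text
time: 4.33
eef_pos: [462.9, 88.4, 169.9]
orientation: [0.0, 0.657, 0.754, 0.001]
ft_force: [1.6, 2.4, 3.6]
grip_width: 0.008
grasp_force: 1.6
```

jog_arm([
  [[1,0,0,0.1,0],[1,0,0,0,0],[1,0,0,0,0]],
])

```text
time: 4.58
eef_pos: [462.7, 88.4, 168.7]
orientation: [0.0, 0.657, 0.754, 0.0]
ft_force: [2.9, 2.1, 3.8]
grip_width: 0.011
grasp_force: 1.9
```

jog_arm([
  [[1,0,0,0.1,0],[1,0,0,0,0],[1,0,0,0,0]],
])

```text
time: 4.83
eef_pos: [462.6, 88.3, 167.7]
orientation: [0.0, 0.657, 0.754, 0.0]
ft_force: [1.4, 2.8, 4.9]
grip_width: 0.007
grasp_force: 2.3
```

jog_arm([
  [[1,0,0,0.1,0],[1,0,0,0,0],[1,0,0,0,0]],
])

```text
time: 5.08
eef_pos: [462.7, 87.9, 167.0]
orientation: [0.0, 0.657, 0.754, -0.0]
ft_force: [0.6, 1.2, 7.5]
grip_width: 0.007
grasp_force: 3.4
```

jog_arm([
  [[1,0,0,0.1,0],[1,0,0,0,0],[1,0,0,0,0]],
])

```text
time: 5.33
eef_pos: [462.7, 87.8, 166.2]
orientation: [0.001, 0.657, 0.754, -0.0]
ft_force: [0.3, 0.8, 7.9]
grip_width: 0.008
grasp_force: 4.1
```

jog_arm([
  [[1,0,0,0.1,0],[1,0,0,0,0],[1,0,0,0,0]],
])

```text
time: 5.58
eef_pos: [462.7, 87.8, 165.3]
orientation: [0.001, 0.657, 0.754, -0.0]
ft_force: [-0.7, 0.7, 9.1]
grip_width: 0.001
grasp_force: 4.3
```

jog_arm([
  [[1,0,0,0.1,0],[1,0,0,0,0],[1,0,0,0,0]],
])

```text
time: 5.83
eef_pos: [462.9, 87.7, 165.0]
orientation: [0.001, 0.657, 0.754, -0.0]
ft_force: [-1.8, -0.3, 12.3]
grip_width: 0.004
grasp_force: 6.4
```

jog_arm([
  [[1,0,0,0.1,0],[1,0,0,0,0],[1,0,0,0,0]],
])

```text
time: 6.08
eef_pos: [462.9, 87.7, 164.7]
orientation: [0.001, 0.656, 0.754, -0.0]
ft_force: [-4.0, -0.1, 18.0]
grip_width: 0.005
grasp_force: 9.1
```

The paddle is fully down: the hard stop is at z ≈ 165 with 18 N. Now I'll push right (tool -x).

jog_arm([
  [[1,-0.2,0,0,0],[1,-0.2,0,0,0],[1,-0.2,0,0,0],[1,0,0,0,0]],
])

```text
time: 6.42
eef_pos: [463.8, 81.4, 164.8]
orientation: [0.001, 0.657, 0.754, -0.0]
ft_force: [-5.1, -1.4, 18.8]
grip_width: 0.004
grasp_force: 9.0
```

jog_arm([
  [[1,-0.2,0,0,0],[1,-0.2,0,0,0],[1,-0.2,0,0,0],[1,0,0,0,0]],
])

```text
time: 6.75
eef_pos: [464.7, 75.5, 164.8]
orientation: [0.001, 0.657, 0.754, -0.0]
ft_force: [-3.6, -1.2, 17.5]
grip_width: 0.005
grasp_force: 9.0
```

The z height and force stay the same, so the stop is travelling with the fingers. I'll keep going.

jog_arm([
  [[1,-0.4,0,0,0],[1,-0.4,0,0,0],[1,-0.4,0,0,0],[1,-0.4,0,0,0],[1,-0.4,0,0,0],[1,-0.4,0,0,0],[1,-0.4,0,0,0],[1,-0.4,0,0,0],[1,-0.4,0,0,0],[1,-0.4,0,0,0],[1,0,0,0,0]],
])

```text
time: 7.67
eef_pos: [470.2, 35.3, 164.8]
orientation: [0.001, 0.657, 0.754, -0.0]
ft_force: [-3.4, -1.4, 17.9]
grip_width: 0.008
grasp_force: 8.8
```

```bash
python3 go.py 489 -100 165
python3 - <<'E'
from bench import camera
import cv2
a=cv2.resize(camera("scene")[100:220,190:350,::-1],None,fx=5,fy=5,interpolation=cv2.INTER_CUBIC)
cv2.imwrite("pics/s3.png",a)
E
```

```text
t 7.6667 pos [470.2  35.3 164.8] F [-3.4 -1.4 17.9] gw 0.008206102873033624 q [-0.09 -0.1   1.98 -0.    1.27 -0.23]
yaw x 97.90932909018746 delta cm [-1.366e+01 -0.000e+00  1.000e-02]
```

View pics/s3.png

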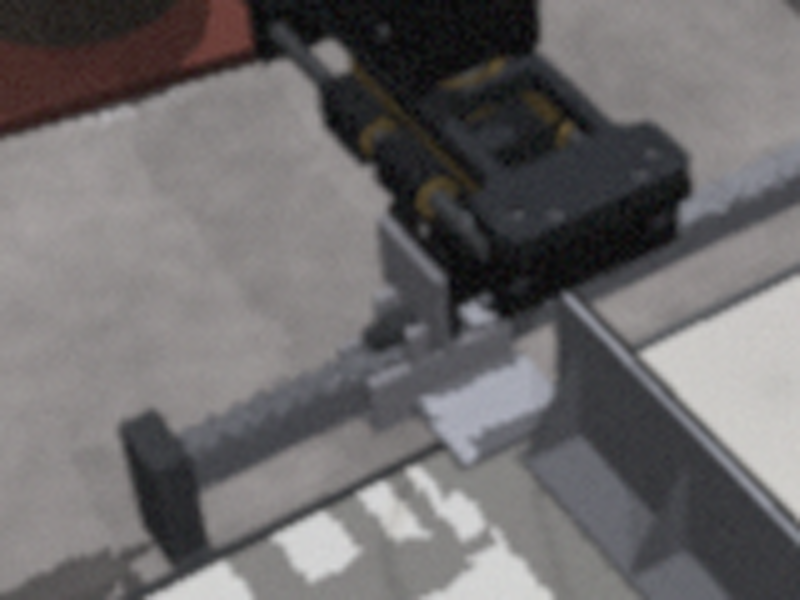

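The stop has moved with the finger. The carriage end is at crop (370,385) and the bracket at (195,440), which leaves roughly 70 mm.

jog_arm([
  [[1,-0.4,0,0,0],[1,-0.4,0,0,0],[1,-0.4,0,0,0],[1,-0.4,0,0,0],[1,-0.4,0,0,0],[1,-0.4,0,0,0],[1,-0.4,0,0,0],[1,-0.4,0,0,0],[1,-0.4,0,0,0],[1,-0.4,0,0,0],[1,-0.4,0,0,0],[1,-0.4,0,0,0]],
])

```text
time: 8.72
eef_pos: [476.8, -11.7, 164.8]
orientation: [0.001, 0.657, 0.754, -0.0]
ft_force: [-4.3, 0.8, 17.5]
grip_width: 0.008
grasp_force: 8.8
```

jog_arm([
  [[1,-0.3,0,0,0],[1,-0.3,0,0,0],[1,-0.3,0,0,0],[1,-0.3,0,0,0],[1,0,0,0,0],[1,0,0,0,0]],
])

```text
time: 9.22
eef_pos: [478.5, -24.1, 164.8]
orientation: [0.001, 0.657, 0.754, -0.001]
ft_force: [-4.4, -1.3, 17.0]
grip_width: 0.008
grasp_force: 8.4
```

jog_arm([
  [[1,-0.2,0,0,0],[1,-0.2,0,0,0],[1,0,0,0,0]],
])

```text
time: 9.47
eef_pos: [479.0, -27.9, 164.8]
orientation: [0.001, 0.657, 0.754, -0.0]
ft_force: [-4.2, -0.6, 17.5]
grip_width: 0.006
grasp_force: 8.5
```

jog_arm([
  [[1,-0.2,0,0,0],[1,-0.2,0,0,0],[1,0,0,0,0]],
])

```text
time: 9.72
eef_pos: [479.6, -31.8, 164.8]
orientation: [0.001, 0.657, 0.754, -0.0]
ft_force: [-2.1, -0.2, 17.5]
grip_width: 0.001
grasp_force: 8.5
```

jog_arm([
  [[1,-0.2,0,0,0],[1,-0.2,0,0,0],[1,0,0,0,0]],
])

```text
time: 9.97
eef_pos: [480.1, -35.8, 164.8]
orientation: [0.001, 0.657, 0.754, -0.0]
ft_force: [-4.3, -0.7, 16.8]
grip_width: 0.005
grasp_force: 8.5
```

jog_arm([
  [[1,-0.2,0,0,0],[1,0,0,0,0]],
])

```text
time: 10.13
eef_pos: [480.4, -37.7, 164.8]
orientation: [0.001, 0.657, 0.754, -0.0]
ft_force: [-3.7, 0.0, 16.9]
grip_width: 0.006
grasp_force: 8.5
```

jog_arm([
  [[1,-0.2,0,0,0],[1,-0.2,0,0,0],[1,0,0,0,0]],
])

```text
time: 10.38
eef_pos: [480.5, -38.7, 164.8]
orientation: [-0.001, 0.657, 0.754, 0.002]
ft_force: [-5.0, 11.1, 20.3]
grip_width: 0.005
grasp_force: 10.8
```

jog_arm([
  [[1,-0.2,0,0,0],[1,0,0,0,0]],
])

```text
time: 10.55
eef_pos: [480.5, -38.9, 164.8]
orientation: [-0.002, 0.656, 0.754, 0.003]
ft_force: [-5.5, 16.9, 22.9]
grip_width: 0.005
grasp_force: 12.2
```

jog_arm([
  [[1,-0.2,0,0,0],[1,0,0,0,0]],
])

```text
time: 10.72
eef_pos: [481.3, -41.6, 164.9]
orientation: [-0.001, 0.656, 0.755, 0.002]
ft_force: [-4.1, 14.1, 20.8]
grip_width: 0.009
grasp_force: 10.8
```

```bash
python3 go.py 489 -100 165
python3 - <<'E'
from bench import camera
import cv2
a=cv2.resize(camera("scene")[100:220,190:350,::-1],None,fx=5,fy=5,interpolation=cv2.INTER_CUBIC)
cv2.imwrite("pics/s4.png",a)
E
```

```text
t 10.7167 pos [481.3 -41.6 164.9] F [-4.1 14.1 20.8] gw 0.008665297982926298 q [-0.25 -0.07  1.95  0.01  1.27 -0.39]
yaw x 97.96985824419157 delta cm [-5.89 -0.05 -0.04]
```

View pics/s4.png

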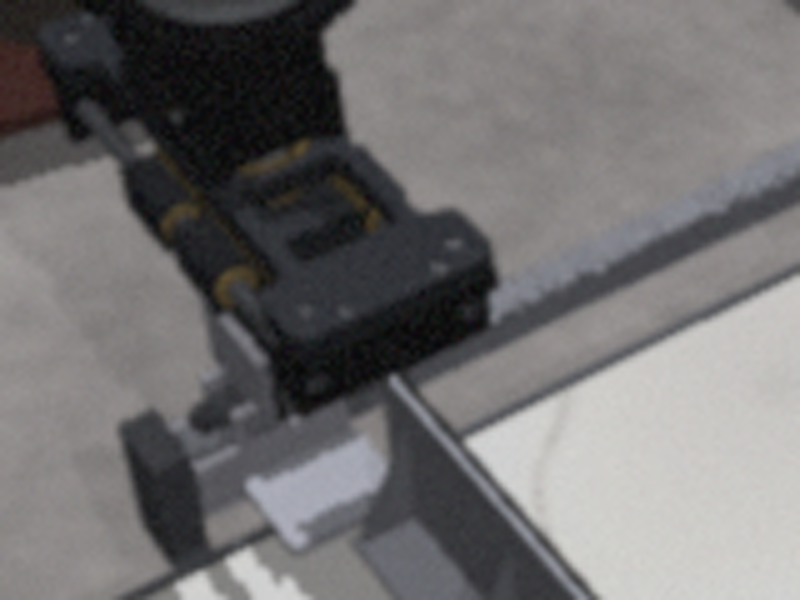

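The resistance rose to 14–17 N and the carriage end is now visually against the bracket, at about (200,470). That makes about 127 mm of travel, which fits the given range. I'll lift the fingers straight up, keeping the slight rightward bias.

jog_arm([
  [[1,0,0,-0.2,0],[1,0,0,-0.2,0],[1,0,0,-0.3,0],[1,0,0,-0.3,0],[1,0,0,-0.5,0],[1,0,0,-1,0],[1,0,0,-2,0],[1,0,0,-3,0],[1,0,0,-3,0],[1,0,0,0,0],[1,0,0,0,0]],
])

```text
time: 11.68
eef_pos: [481.8, -45.1, 269.8]
orientation: [0.002, 0.657, 0.754, 0.001]
ft_force: [0.8, -0.5, 0.0]
grip_width: 0.003
grasp_force: 0.0
```

jog_arm([
  [[1,2,-4,0,0],[1,2,-3.5,0,0],[1,2,-3.5,0,0],[1,2,-3.5,0,0],[1,0,0,0,0]],
])

```text
time: 12.1
eef_pos: [323.7, 15.7, 266.2]
orientation: [-0.001, 0.656, 0.755, -0.0]
ft_force: [1.1, -0.7, 0.2]
grip_width: 0.0
grasp_force: 0.0
```

```bash
python3 go.py 489 -100 165
python3 - <<'E'
from bench import camera
import cv2,numpy as np
a=cv2.resize(camera("scene")[120:220,190:330,::-1],None,fx=5,fy=5,interpolation=cv2.INTER_CUBIC)
b=cv2.resize(camera("top")[230:300,300:440,::-1],None,fx=5,fy=5,interpolation=cv2.INTER_CUBIC)
cv2.imwrite("pics/f.png",cv2.resize(np.vstack([a,b]),None,fx=.7,fy=.7,interpolation=cv2.INTER_AREA))
E
```

```text
t 12.1 pos [323.7  15.7 266.2] F [ 1.1 -0.7  0.2] gw 0.00033889924881067035 q [-0.2  -0.6   2.15  0.    1.59 -0.34]
yaw x 98.00148657339945 delta cm [-13.77  14.78  10.08]
```

View pics/f.png

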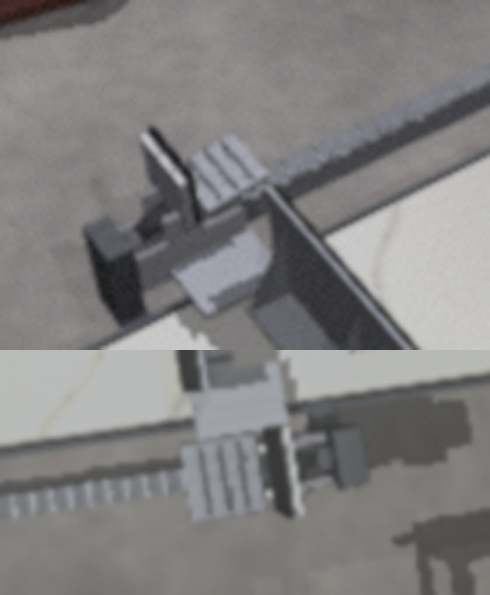

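The final picture shows the carriage against the bracket in both views. The paddle has sprung up: its left edge to the heel measures 29 px, against 27 px at the start, and the new viewing angle explains the difference. The arm is clear.

```bash
python3 -c "
from bench import r
print(r.finish_job())"
```

```text
the job is handed in; nothing more can be done
None
```

The stop was pushed fully home against the right-hand bracket with the paddle held down. The paddle then sprang back up and the fingers were taken clear; the job is handed in at about 12 s, though no verdict came back.

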